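# Close a sprung instrument case with its heatsink cover

## Robot

A 7-joint arm with a two-finger parallel gripper is mounted at the origin on the work surface. World frame = base frame: x ahead of the robot, y to its left, z up, the work surface at z = 0. Lengths are in m, angles in rad, forces in N, time in s.
With the tool pointing down it reaches from about 0.4 to 0.9 m from the base axis. Payload 5.5 kg.
Tool frame: the origin (TCP) lies midway between the tips of the shut fingers; the grasp point (between the pads) lies 19 mm behind it (manip.grip_depth is the distance from the TCP to the grasp point, in m); z points along the fingers, x is the direction in which the jaws open and shut, and the axes are right-handed (so a half turn about z gives the same grasp; the last joint's range is limited). The gripper opens to 92 mm and grips with 3 to 60 N. Pads are 19 mm wide; open, the fingers measure 130 mm over their backs; the gripper's body (75 mm by 190 mm) begins 47 mm behind the grasp point.
Start: joints at [-1.035, 0.501, -0.427, 1.55, 0.221, 1.138, -0.21], TCP at [0.175, 0.626, 0.227] pointing down, gripper open.
Joint ranges: [-2.88, 2.88], [-0.31, 2.03], [-1.54, 1.56], [0.2, 2.42], [-1.41, 4.55], [0.19, 2.02], [-2.57, 2.57]. Speed limits (rad/s): [2.57, 2.57, 3.14, 3.14, 3.14, 3.14, 3.14].

## Interface

Orientations are given as a unit quaternion [x, y, z, w].
In Python, from bench import manip, effector, viewer gives the robot as it stands. Calls block until the motion is done:
- manip.move_pose(position, orientation): joint-space move of the TCP to a pose.
- manip.servo_line(position, ori=None, vel=0.15): straight line of the TCP; ori=None keeps the orientation; vel is the mean speed in m/s.
- manip.movej(angles): joint-space move.
- effector.open_jaws() and effector.close(f_grip=None): open the fingers fully, or close them until they stop; f_grip is the grip in N (None keeps the last).
- manip.sleep(seconds).
- manip.solve_ik(position, orientation): joint angles nearest the present ones, or None.
- viewer.get_image(name): name is "scene" or "top"; returns the picture (480x640x3 uint8, red, green, blue); there is no depth.
- viewer.get_calibration(name): a dict with "vfov" (degrees; the focal length in pixels is half the picture's height over the tangent of half this angle, whatever the lens; pixels are square), "cx", "cy" (the principal point, pixels), "eye" and "attitude" of the camera in the world. Camera axes: x right, y down, z forward; pixel columns grow to the right and rows downward; lengths in m; the calibration is good to about 2 mm. A picture is of the moment at which its call begins. get_calibration takes no time and is no camera call.
A pose or a line that the arm cannot do raises manip.PlanningError and nothing moves.
- manip.hand_in(): hands the job in, once; it reports no verdict.
Readings, each from a call of its own:
- manip.current_clock(): time.
- manip.current_q(): joint angles.
- manip.current_joint_velocities(): joint speeds.
- manip.current_tau(): joint torques, N m.
- manip.current_tool_pos(): TCP position.
- manip.current_tcp_rot(): TCP orientation.
- manip.current_force(): force on the tool from outside, world axes, zero at the start.
- manip.current_wrist_torque(): the same for the moment, N m.
- manip.current_finger_gap(): finger opening in m.
Only numpy, scipy, OpenCV 4.12 (cv2) and the standard library are available. Lean on these libraries where they do the work, as an engineer would, in place of code of your own. Each camera call takes 0.05 s, during which the arm holds its last target. There are 200 camera calls.

## Task

Put the loose cover (the aluminium plate carrying the long black heatsink) onto the open instrument case on the bench: tuck its narrow tongue under the case's metal lip, pushing back the spring behind the lip, and let the opposite edge down so the ridge below it drops inside the case wall, feeling your way and never forcing it. Leave the cover fully seated and level on the rim, let go of it, and leave the other things on the bench where they are.

Things in the scene. Friction and masses are not known exactly. Their poses are not given: they have to be found in the camera images.
- case: open-topped light grey metal instrument case fixed to the bench, 136 (x) by 100 (y) mm; circuit board inside, well below the rim. Origin: centre of the underside, z up. Wall tops (the rim) at z 50 mm; front wall x -68 to -62, side walls |y| 44 to 50. At the +x (rear) end a flat ledge at rim height, x 48 to 68, and over it a bracket with a lip
- lip_edge (a point): point on the case's rear ledge straight below the front edge of the aluminium lip: (58, 0, 50) mm in the case frame, same axes. The lip is 80 mm wide in y, overhangs from here towards +x, underside at z 58, top at z 61: the slot below it is 8 mm high and opens to -x
- spring_face (a point): middle of the sprung steel strip inside the slot, 66 mm wide, facing -x; its face is at x 61, z 54 mm in the case frame when free and can be pushed 9 mm to +x (about 1.2 N at first, 4.8 N fully back, then a hard stop). Axes as the case's
- seat (a point): where the cover's origin lies when seated: (0, 0, 40) mm in the case frame, with the cover's axes along the case's; the spring then holds the cover's front ridge against the inside of the front wall, the tongue's tip 4 mm past the spring's free face
- cover: loose aluminium cover, 0.2 to 0.35 kg, lying right way up on its ridge. Origin at the underside of the ridge (bench level), z up. Plate 4 mm thick, underside z 10, top z 14 mm, x -67 to 53, |y| up to 49. Below it a U-shaped ridge 10 mm deep, 4 thick: front bar with outer face x -62, side bars with outer faces |y| 42, x -58 to 38
- tongue_tip (a point): middle of the lower edge of the end of the cover's tongue, (65, 0, 10) mm in the cover frame, same axes. The tongue is the plate's narrower +x end: 4 mm thick, 64 mm wide, from x 53 to 65
- heatsink (a point): centre of the top of the cover's black finned heatsink, (-7, 0, 38) mm in the cover frame, same axes. The heatsink is 32 mm (x) by 60 mm (y), from z 14 (the plate's top) to z 38: the place to grip the cover, best across the 32 mm
- screwdriver: bystander: loose screwdriver with a black handle, 170 mm, lying along its x; origin mid-length on the bench
- flux_jar: bystander: small amber jar, 44 mm across, 55 mm tall; origin centre of its underside
- breadboard: bystander: white breadboard, 55 x 165 x 9 mm; origin centre of its underside
- solder_spool: bystander: spool of solder standing on its flange, 56 mm across, 42 mm tall; origin centre of its underside
- parts_tray: bystander: grey divided parts tray, 90 x 120 x 28 mm; origin centre of its underside
- multimeter: bystander: black hand multimeter lying on its back, 175 x 85 x 32 mm; origin centre of its underside
- phone: bystander: black phone, 150 x 72 x 8 mm; origin centre of its underside
- spare_heatsink: bystander: small loose black heatsink with no plate, 34 x 44 x 25 mm; origin centre of its underside

How it is judged:
At the end, for the whole second after the job is handed in: The cover rests on the case's rim with its tongue under the lip and its ridge inside the front wall: its frame within about 4 mm along and across of the seated place, seated in height to 2 mm, level within 0.025 rad, its axis within 0.06 rad of the case's, and still (under 10 mm/s) (x of cover in the frame of case between -0.003 and 0.0045 m and y of cover in the frame of case between -0.004 and 0.004 m and z of cover in the frame of case between 0.038 and 0.0417 m and angle between cover's own z axis and vertical below 0.025 rad and angle between the x axis of cover and the x axis of case, either way round below 0.06 rad and linear speed of cover below 0.01 m/s); the robot touches nothing.
It fails at once if a bystander is moved more than 30 mm (distance of any of screwdriver, flux_jar, breadboard, solder_spool, parts_tray, multimeter, phone, spare_heatsink from where it was at the start of the episode above 0.03 m).
It fails at once if the cover is forced against the case with more than 45 N (contact force between cover and case above 45 N).
It also fails if it takes over 45 s, if anything falls off the work surface, if the arm or the gripper's body presses on something with over 40 N, if the wrist force passes 120 N, or if a joint passes its speed limit or range.

## Working session

There is one attempt and no reset: what is moved stays moved. The work goes in short steps, each a Python script; the robot and the scene stay as the last script left them, time stands still between calls to the robot, and variables do not carry over. Pictures are saved under pics/ and viewed, about 8 in all and at most 12, crops included, and the job is handed in when it is done.

```bash
mkdir -p pics; ls
python3 - <<'E'
from bench import manip, effector, viewer
import cv2
for n in("top","scene"):
    cv2.imwrite(f"pics/{n}0.png",viewer.get_image(n)[:,:,::-1]); print(viewer.get_calibration(n))
print(manip.current_clock(),manip.current_tcp_rot(),manip.current_force())
E
```

```text
pics
{'vfov': 44.165588025690454, 'cx': 315.42611184079624, 'cy': 247.49684021792453, 'eye': array([ 0.48262778, -0.00218573,  1.37599187]), 'attitude': array([ 0.71464772, -0.69876706,  0.02464084, -0.01990119])}
{'vfov': 45.63189498695156, 'cx': 312.65723730506693, 'cy': 240.82719714281572, 'eye': array([1.47831517, 0.13269795, 1.03150722]), 'attitude': array([ 0.59242355,  0.71460663, -0.28048844, -0.24433163])}
0.1 [ 7.96676386e-01  6.04405455e-01 -7.14394327e-04  5.20965996e-04] [-0.19517746 -0.89965856 -0.36785443]
```

View pics/top0.png

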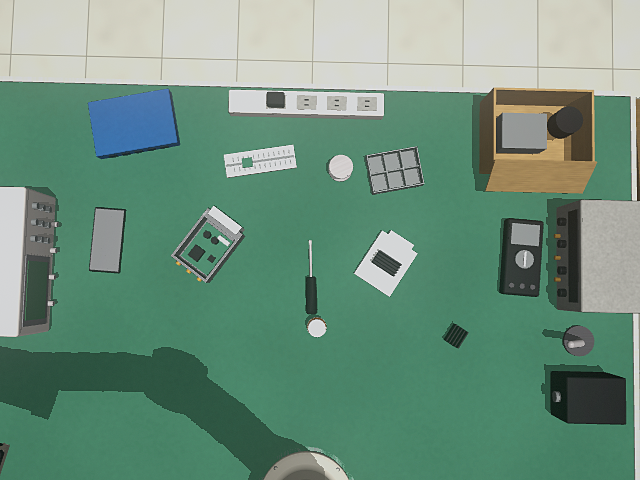

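View pics/scene0.png

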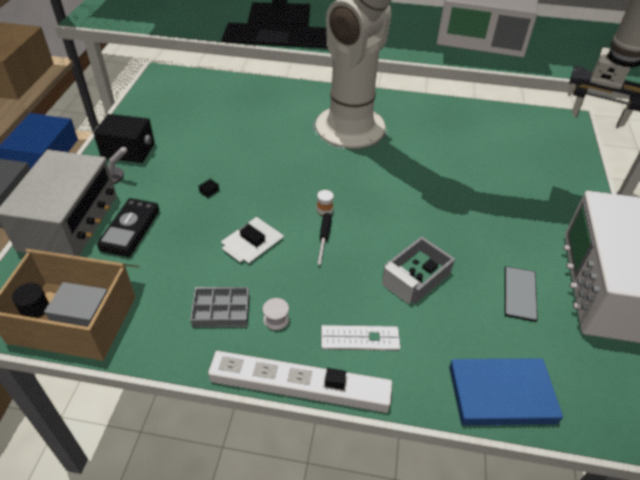

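The case is near top (208,245) with its lip end at the upper right (227,220). The cover is near (387,262), with its tongue apparently at the upper right (405,240). I'll enlarge both.

Run:
```python
import cv2,numpy as np
t=cv2.imread("pics/top0.png"); s=cv2.imread("pics/scene0.png")
def c(im,x,y,w=80,h=100//1):
    return cv2.resize(im[y:y+h,x:x+w],None,fx=4.9,fy=2.9*0+4.9,interpolation=cv2.INTER_CUBIC)
a=np.hstack([c(t,168,198,80,90),c(t,348,220,80,90)])
print(a.shape); cv2.imwrite("pics/crop_top.png",a)
```

```text
(441, 784, 3)
```

View pics/crop_top.png

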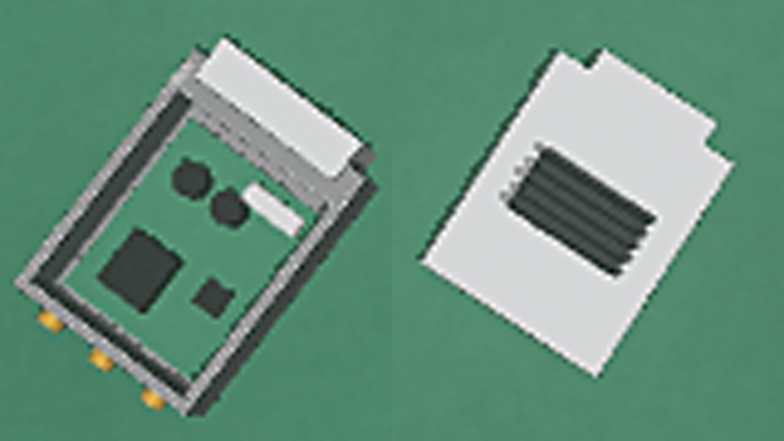

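```bash
cat > h.py <<'E'
from bench import manip, effector, viewer
import numpy as np
from scipy.optimize import least_squares
from scipy.spatial.transform import Rotation as R
def proj(n,P):
    c=viewer.get_calibration(n); f=240/np.tan(np.radians(c['vfov']/2))
    p=R.from_quat(c['attitude']).inv().apply(np.asarray(P)-c['eye'])
    return f*p[:,:2]/p[:,2:]+[c['cx'],c['cy']]
def world(pose,P): # pose x,y,yaw ; P in m
    return R.from_euler('z',pose[2]).apply(P)+[pose[0],pose[1],0]
def fit(n,P,px,x0):
    r=least_squares(lambda v:(proj(n,world(v,P))-px).ravel(),x0,loss='soft_l1')
    return r.x,proj(n,world(r.x,P))-px
E
cat > fit.py <<'E'
from h import *
u=lambda a,ox,oy:(np.array(a,float)+.5)/4.9-.5+[ox,oy]
caseP=np.array([(-68,50,50),(-68,-50,50),(68,-50,50),(58,40,61),(58,-40,61)])/1e3
casepx=u([(17,283),(190,412),(377,185),(195,75),(335,178)],168,198)
covP=np.array([(-67,49,14),(-67,-49,14),(53,-49,14),(53,49,14),(65,32,14),(65,-32,14)])/1e3
covpx=u([(422-392,260),(597-392,376),(733-392,163),(555-392,50),(603-392,48),(717-392,125)],348,220)
for P,px,g in((caseP,casepx,(.45,.25,-.6)),(covP,covpx,(.45,-.15,-.6))):
    x,r=fit("top",P,px,g); print(x.round(4)); print(r.round(2).tolist())
    print(proj("scene",world(x,P)).round(1).tolist())
E
python3 fit.py
```

```text
[ 0.5673  0.2328 -0.6242]
[[-0.15, -0.0], [-0.09, 0.61], [-1.19, -1.46], [0.64, -0.09], [0.52, 0.42]]
[[453.7, 257.2], [419.9, 234.7], [382.7, 263.6], [416.9, 280.3], [389.4, 260.6]]
[ 0.5425 -0.1761 -0.5568]
[[-0.31, 0.49], [-0.24, 0.18], [0.08, 0.0], [0.74, -0.1], [-0.08, -0.01], [-0.06, -0.61]]
[[283.6, 234.3], [256.2, 215.6], [220.9, 240.3], [248.4, 260.6], [239.8, 259.7], [221.8, 246.3]]
```

```bash
cat > fit2.py <<'E'
from h import *
import cv2
from scipy.ndimage import map_coordinates
g=cv2.GaussianBlur(cv2.imread("pics/top0.png"),(0,0),.6)[:,:,2].astype(float) # red: grey vs green
def samp(E): return np.array([np.array(a)+(np.array(b)-a)*t for a,b in E for t in np.linspace(.12,.88,14)])/1e3, np.repeat([np.array(b)-a for a,b in E],14,0)/1e3
def refine(E,x,sgn):
    P,D=samp(E); D=D/np.linalg.norm(D,axis=1)[:,None]; C=P.mean(0)
    for it,w in enumerate((2.5,1.5,1.2,1)):
        p=proj("top",world(x,P)); q=proj("top",world(x,P+D*.002)); t=q-p; t/=np.linalg.norm(t,axis=1)[:,None]
        n=np.c_[-t[:,1],t[:,0]]
        s=np.arange(-w,w+.01,.1); gr=[]
        V=lambda s:map_coordinates(g,[p[:,1,None]+n[:,1,None]*s,p[:,0,None]+n[:,0,None]*s],order=1)
        G=np.abs(V(s+.5)-V(s-.5))**2
        d=(G*s).sum(1)/G.sum(1); 
        tgt=p+n*d[:,None]
        r=least_squares(lambda v:((proj("top",world(v,P))-tgt)*n).sum(1),x,loss='soft_l1',f_scale=.2); x=r.x
    res=((proj("top",world(x,P))-tgt)*n).sum(1).reshape(-1,14)
    print(x.round(4),res.mean(1).round(2),res.std(1).round(2)); return x
k=lambda *a:np.array(a,float)
case=[(k(-68,50,50),k(40,50,50)),(k(-68,-50,50),k(40,-50,50)),(k(58,40,61),k(58,-40,61)),(k(-68,50,50),k(-68,-50,50)),(k(-62,44,50),k(-62,-44,50)),(k(-62,-44,50),k(40,-44,50))]
cov=[(k(-67,49,14),k(53,49,14)),(k(-67,-49,14),k(53,-49,14)),(k(-67,49,14),k(-67,-49,14)),(k(65,32,14),k(65,-32,14))]
a=refine(case,np.array([.566,.233,-.60]),0); b=refine(cov,np.array([.5425,-.1761,-.5568]),0)
np.savez("pose.npz",case=a,cov=b)
im=cv2.imread("pics/top0.png"); Z=8
out=[]
for E,x,(ox,oy) in((case,a,(186-18,201)),(cov,b,(365-17,222))):
    c=cv2.resize(im[oy:oy+74+6,ox:ox+78],None,fx=5,fy=7*5/7,interpolation=cv2.INTER_NEAREST)
    for e in E:
        q=((proj("top",world(x,np.array(e)/1e3))-[ox,oy]+.5)*5).astype(int)
        cv2.line(c,tuple(map(int,q[0])),tuple(map(int,q[1])),(0,0,255),1)
    out.append(c)
cv2.imwrite("pics/ov.png",np.hstack(out))
E
python3 fit2.py
```

```text
[ 0.5658  0.2329 -0.6218] [-0.21  0.6   0.16 -0.03 -0.12 -0.1 ] [0.17 0.02 0.12 0.16 0.08 0.1 ]
[ 0.5423 -0.1763 -0.5603] [-0.04  0.04  0.07 -0.07] [0.08 0.07 0.05 0.08]
```

View pics/ov.png

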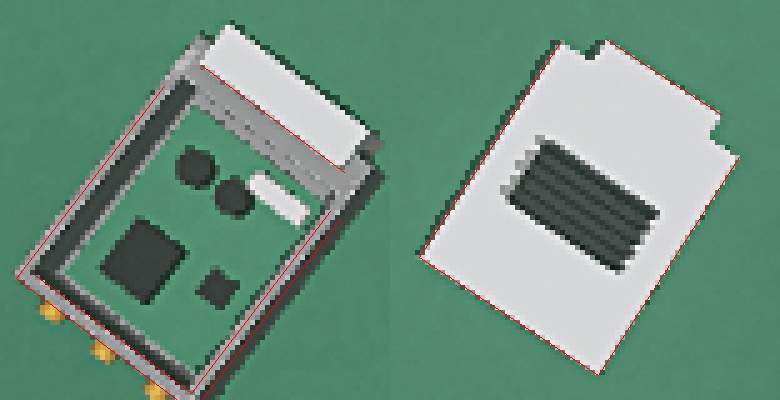

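Run:
```python
from h import *
import cv2
from scipy.ndimage import map_coordinates
g=cv2.imread("pics/top0.png")[:,:,2].astype(float)
x=np.load("pose.npz")['case']
def prof(pts):
    p=proj("top",world(x,pts)); return map_coordinates(g,[p[:,1],p[:,0]],order=1).mean()
for rng in((-60,-20),(-10,30)):
  for s in(1,-1):
    print(rng,s,[(int(y),int(prof(np.array([(a,s*y,50) for a in np.linspace(*rng,40)])/1e3))) for y in range(38,58)])
print('front',[(v,int(prof(np.array([(v,a,50) for a in (-40,-38,-36,-14,-12,-10,10,12,14,38,40)])/1e3))) for v in range(-76,-54)])
print('lip',[(v,int(prof(np.array([(v,a,61) for a in np.linspace(-35,35,40)])/1e3))) for v in range(48,82)])
print('lipL',[(v,int(prof(np.array([(a,v,61) for a in np.linspace(60,66,40)])/1e3))) for v in range(34,48)])
print('lipR',[(v,int(prof(np.array([(a,-v,61) for a in np.linspace(60,66,40)])/1e3))) for v in range(34,48)])
```

```text
(-60, -20) 1 [(38, 79), (39, 63), (40, 59), (41, 60), (42, 60), (43, 60), (44, 56), (45, 55), (46, 74), (47, 119), (48, 153), (49, 161), (50, 160), (51, 153), (52, 126), (53, 92), (54, 74), (55, 70), (56, 71), (57, 73)]
(-60, -20) -1 [(38, 76), (39, 70), (40, 66), (41, 84), (42, 125), (43, 156), (44, 162), (45, 163), (46, 155), (47, 117), (48, 71), (49, 55), (50, 57), (51, 60), (52, 61), (53, 62), (54, 64), (55, 69), (56, 74), (57, 76)]
(-10, 30) 1 [(38, 78), (39, 63), (40, 60), (41, 61), (42, 62), (43, 61), (44, 57), (45, 56), (46, 78), (47, 122), (48, 152), (49, 159), (50, 157), (51, 146), (52, 118), (53, 88), (54, 74), (55, 72), (56, 74), (57, 75)]
(-10, 30) -1 [(38, 80), (39, 69), (40, 62), (41, 77), (42, 116), (43, 150), (44, 160), (45, 161), (46, 154), (47, 121), (48, 76), (49, 56), (50, 57), (51, 61), (52, 62), (53, 63), (54, 64), (55, 69), (56, 76), (57, 78)]
front [(-76, 73), (-75, 74), (-74, 76), (-73, 78), (-72, 76), (-71, 74), (-70, 72), (-69, 80), (-68, 105), (-67, 141), (-66, 157), (-65, 160), (-64, 160), (-63, 142), (-62, 87), (-61, 49), (-60, 41), (-59, 48), (-58, 62), (-57, 81), (-56, 98), (-55, 112)]
lip [(48, 138), (49, 147), (50, 151), (51, 150), (52, 148), (53, 148), (54, 147), (55, 145), (56, 141), (57, 142), (58, 165), (59, 199), (60, 216), (61, 217), (62, 214), (63, 213), (64, 212), (65, 212), (66, 212), (67, 211), (68, 211), (69, 212), (70, 212), (71, 212), (72, 212), (73, 212), (74, 212), (75, 214), (76, 217), (77, 222), (78, 221), (79, 186), (80, 114), (81, 58)]
lipL [(34, 213), (35, 213), (36, 214), (37, 214), (38, 216), (39, 218), (40, 217), (41, 201), (42, 172), (43, 149), (44, 148), (45, 155), (46, 160), (47, 162)]
lipR [(34, 216), (35, 219), (36, 218), (37, 194), (38, 149), (39, 128), (40, 142), (41, 151), (42, 152), (43, 154), (44, 155), (45, 153), (46, 156), (47, 162)]
```

The cover fits to about 0.05 px. The profiles show the case fit is 2.4 mm off in case y: all four wall edges and the lip ends agree on this, and the wall widths check out. I'll correct it, then check IK for the whole path before picking the cover up.

```bash
cat >> h.py <<'E'
d=np.load("pose.npz"); 
def T(p,rot): M=np.eye(4); M[:3,:3]=rot.as_matrix(); M[:3,3]=p; return M
cs=d['case']; CASE=T(world(cs,np.array([[.0001,.00235,0]]))[0],R.from_euler('z',cs[2]-.003))
cv_=d['cov']; COV=T([cv_[0],cv_[1],0],R.from_euler('z',cv_[2]))
try: FLIP=int(open("flip").read())
except Exception: FLIP=0
def GR(flip=None): # tool in cover
    return T([-.007,0,.017],R.from_euler('z',np.pi*(FLIP if flip is None else flip))*R.from_euler('x',np.pi))
def pq(M): return M[:3,3],R.from_matrix(M[:3,:3]).as_quat()
def cover_at(tx,tz,deg,ty=0): # tongue tip (mm, case frame) and nose-down tilt
    r=R.from_euler('y',deg,degrees=True)
    return CASE@T(np.array([tx,ty,tz])/1e3-r.apply([.065,0,.010]),r)
def tool(tx,tz,deg,ty=0,flip=None): return pq(cover_at(tx,tz,deg,ty)@GR(flip))
def lift(M,h): M=M.copy(); M[2,3]+=h; return M
def force(n=5):
    f=[]
    for _ in range(n): f.append(manip.current_force()); manip.sleep(.01)
    return CASE[:3,:3].T@np.mean(f,0)
def tip(): # believed tongue tip in case frame mm, from robot pose
    M=np.linalg.inv(CASE)@T(manip.current_tool_pos(),R.from_quat(manip.current_tcp_rot()))@np.linalg.inv(GR())
    return (M@[.065,0,.010,1])[:3]*1e3, R.from_matrix(M[:3,:3]).as_euler('xyz',degrees=True)
E
python3 - <<'E'
from h import *
print(CASE[:3,3],manip.current_clock())
for f in(0,1):
    for n,M in(("pick",pq(COV@GR(f))),("up",pq(lift(COV@GR(f),.13))),("hov",tool(48,75,8,0,f)),("seat",tool(67,50,0,0,f))):
        q=manip.solve_ik(*M); print(f,n,None if q is None else np.round(q,2))
E
```

```text
[0.5672221  0.23476857 0.        ] 0.1
0 pick [-0.16  0.68  0.56  1.93 -0.55  0.69  0.17]
0 up [-0.13  0.45  0.5   1.87 -0.27  0.89 -0.06]
0 hov [-0.42  0.59  0.03  1.72 -0.17  0.92 -0.91]
0 seat [-0.5   0.6   0.07  1.78 -0.06  0.76 -1.02]
1 pick [ 1.14  1.14 -1.31  1.88  1.22  1.21  1.96]
1 up [ 1.16  0.83 -1.3   1.83  0.87  1.2   2.15]
1 hov [-0.01  0.65 -0.54  1.71  0.24  0.94  1.91]
1 seat [-0.08  0.66 -0.49  1.77  0.4   0.82  1.75]
```

```bash
echo 0 > flip
python3 - <<'E'
from h import *
import cv2
M=COV@GR()
manip.move_pose(*pq(lift(M,.10))); print(manip.current_clock())
manip.servo_line(M[:3,3],vel=.1); print(manip.current_clock(),force())
effector.close(30); print(manip.current_finger_gap(),manip.current_clock(),force())
manip.servo_line(lift(M,.13)[:3,3],vel=.12)
print(manip.current_finger_gap(),manip.current_clock(),force())
manip.move_pose(*tool(48,85,8)); manip.sleep(.2)
print(manip.current_clock(),force(20),tip())
a=viewer.get_image("top")[:,:,::-1]; b=viewer.get_image("scene")[:,:,::-1]
cv2.imwrite("pics/hov.png",np.hstack([cv2.resize(a[180:300,150:270],(400,400)),cv2.resize(b[150:320,340:510],(400,400))]))
E
```

```text
3.1917
4.3417 [-0.28754144 -0.06682515  0.10541603]
0.03179782185738382 5.3417 [ 0.33939557  0.34444625 -0.67224023]
0.03199222155806119 6.6167 [-0.08288239  0.20492376 -3.44760694]
8.4167 [ 0.01619466 -0.14194775 -3.22172237] (array([48.47588147, -0.33735266, 85.125281  ]), array([ 6.53584019e-03,  7.99412162e+00, -4.81773087e-02]))
```

View pics/hov.png

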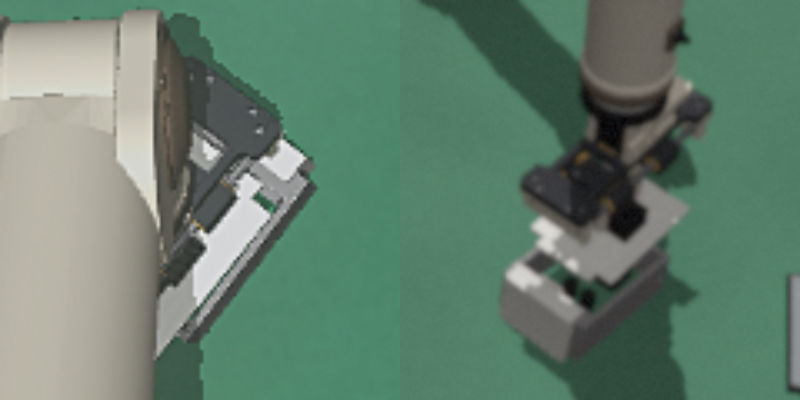

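The cover is held nose-down over the case: gap 32 mm, weight about 3.3 N. Now I'll lower it in guarded steps.

```bash
cat >> h.py <<'E'
def go(wps,F0,lim,vel=.03):
    """guarded waypoints (tx,tz,deg[,ty]); stops when force change exceeds lim"""
    for w in wps:
        p,q=tool(*w); manip.servo_line(p,q,vel=vel)
        F=force()-F0; t,e=tip()
        print(np.round(w,2),'F',F.round(1),'tip',t.round(1),'e',e.round(2),'t',round(manip.current_clock(),1))
        if (abs(F)>lim).any(): print('STOP'); return False
    return True
E
python3 - <<'E'
from h import *
F0=force(15); np.save("F0",F0)
go([(48,66,8),(48,60,8),(48,57,8),(48,54.5,8),(48,53,8),(48,52,8)],F0,[3,3,3])
E
```

```text
[48 66  8] F [-0.1 -0.1  0.2] tip [48.2  0.2 66.2] e [0.02 7.99 0.  ] t 9.6
[48 60  8] F [-0.1  0.2  0.1] tip [47.9 -0.2 59.8] e [-0.02  8.01 -0.  ] t 10.0
[48 57  8] F [ 0.3 -0.3  0. ] tip [48.  -0.1 56.9] e [-0.01  8.01 -0.  ] t 10.3
[48.  54.5  8. ] F [-0.3 -0.  -0.2] tip [47.9 -0.1 54.4] e [-0.01  8.01 -0.  ] t 10.6
[48 53  8] F [-0.1 -0.4 -0.1] tip [48.  -0.  52.9] e [-0.  8. -0.] t 10.9
[48 52  8] F [ 0.3 -0.3  0.1] tip [48. -0. 52.] e [-0.  8. -0.] t 11.2
```

Run:
```python
from h import *
F0=np.load("F0.npy")
go([(53,51.7,8),(57,51.7,8),(59,51.7,8),(61,51.7,8),(63,51.5,8),(65,51.5,8),(67,51.3,8),(68.2,51.3,8)],F0,[7,4,5])
```

```text
[53.  51.7  8. ] F [-0.4 -0.5  0.2] tip [53.3 -0.1 51.7] e [-0.    7.99 -0.02] t 11.6
[57.  51.7  8. ] F [-0.  -0.5 -0. ] tip [57.2 -0.1 51.7] e [-0.    8.   -0.02] t 11.9
[59.  51.7  8. ] F [ 0.  -0.3  0.3] tip [59.1 -0.  51.7] e [ 0.    8.   -0.01] t 12.2
[61.  51.7  8. ] F [-0.2  0.1 -0.1] tip [61.1 -0.  51.7] e [ 0.    8.   -0.01] t 12.5
[63.  51.5  8. ] F [-1.9 -0.   1.1] tip [62.5  0.1 51.4] e [-0.    8.04  0.02] t 12.8
[65.  51.5  8. ] F [-2.6  0.4  0.5] tip [64.5  0.1 51.4] e [-0.    8.04  0.02] t 13.0
[67.  51.3  8. ] F [-3.3  0.5  0.4] tip [66.6  0.2 51.2] e [0.   8.03 0.01] t 13.3
[68.2 51.3  8. ] F [-4.2  0.5 -0. ] tip [67.9  0.1 51.2] e [0.   8.02 0.01] t 13.6
```

Run:
```python
from h import *
F0=np.load("F0.npy")
go([(68.2,51.2,6.5),(68.2,51,5),(68.2,50.9,4),(68.2,50.8,3),(68.2,50.7,2),(68.2,50.5,1.2),(68.2,50.4,.6),(68.1,50.2,.2),(68,50,0)],F0,[9,3,5])
```

```text
[68.2 51.2  6.5] F [-4.   0.  -1.6] tip [67.6 -0.1 51. ] e [-0.02  6.54  0.03] t 13.9
[68.2 51.   5. ] F [-3.6  0.2 -1.9] tip [67.8 -0.2 50.8] e [-0.03  5.05  0.01] t 14.2
[68.2 50.9  4. ] F [-3.5 -0.5 -1.3] tip [68.1 -0.2 50.8] e [-0.02  4.03  0.  ] t 14.5
[68.2 50.8  3. ] F [-3.9 -0.5 -1.4] tip [68.  -0.1 50.7] e [-0.02  3.03  0.01] t 14.8
[68.2 50.7  2. ] F [-4.1 -0.4 -1.4] tip [68.  -0.1 50.6] e [-0.01  2.01  0.01] t 15.1
[68.2 50.5  1.2] F [-4.  -0.3 -0.9] tip [68.   0.1 50.5] e [0.   1.2  0.02] t 15.4
[68.2 50.4  0.6] F [-3.6 -0.1 -0.9] tip [68.1  0.1 50.4] e [0.   0.59 0.01] t 15.7
[68.1 50.2  0.2] F [-3.4 -0.6  0.3] tip [68.1  0.1 50.2] e [0.01 0.19 0.01] t 16.0
[68 50  0] F [-3.9 -0.6  0.9] tip [68.1  0.1 50.1] e [ 0.01 -0.01  0.  ] t 16.2
```

The ridge is inside the front wall with no binding. Next I'll let the spring bring it back, confirm contact with the rim, and release.

Run:
```python
from h import *
import cv2
F0=np.load("F0.npy")
go([(66.5,50,0),(65.2,50,0),(65.2,49.7,0),(65.2,49.4,0)],F0,[7,4,6])
effector.open_jaws(); manip.sleep(.2)
p=manip.current_tool_pos(); print(force(),manip.current_clock())
manip.servo_line(p+[0,0,.12],vel=.1)
manip.move_pose(np.array([.45,-.1,.35]),manip.current_tcp_rot())
print(manip.current_clock(),force())
a=viewer.get_image("top")[:,:,::-1]; b=viewer.get_image("scene")[:,:,::-1]
cv2.imwrite("pics/top1.png",a)
cv2.imwrite("pics/end.png",np.hstack([cv2.resize(a[190:290,160:260],(400,400)),cv2.resize(b[200:320,360:480],(400,400))]))
```

```text
[66.5 50.   0. ] F [-3.2  0.   0.7] tip [66.6  0.1 50.1] e [ 0.02 -0.02  0.  ] t 16.5
[65.2 50.   0. ] F [-1.4  0.7 -0.7] tip [65.8  0.1 50.2] e [ 0.02 -0.05 -0.02] t 16.8
[65.2 49.7  0. ] F [-1.3 -0.2  2.9] tip [65.8  0.1 50.1] e [ 0.03 -0.04 -0.01] t 17.1
[65.2 49.4  0. ] F [-1.8 -2.   8.4] tip [65.7  0.1 50. ] e [ 0.03 -0.03 -0.02] t 17.4
STOP
[ 0.54563012 -0.29892932 -0.08401725] 18.725
21.55 [-0.00779927  0.70674571 -0.16263271]
```

View pics/end.png

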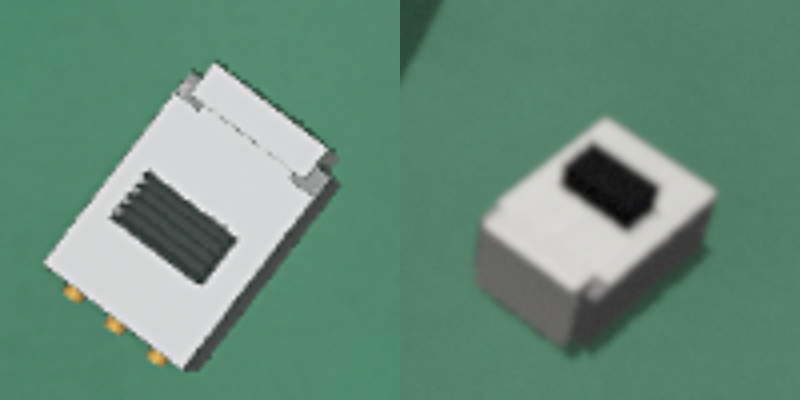

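The picture shows the cover flush on the rim with its tongue under the lip, and the gripper clear. I'll check the plate edges numerically, then hand in.

Run:
```python
from h import *
import cv2
from scipy.ndimage import map_coordinates
im=cv2.imread("pics/top1.png"); g=im[:,:,2].astype(float)
def edge(f,v):
    pr=[]
    for s in v:
        P=np.array(f(s))/1e3; p=proj("top",P@CASE[:3,:3].T+CASE[:3,3]); pr.append(map_coordinates(g,[p[:,1],p[:,0]],order=1).mean())
    d=np.abs(np.diff(pr)); i=d.argmax(); k=slice(max(i-3,0),i+4); return round(((v[:-1]+v[1:])/2)[k]@d[k]/d[k].sum(),2)
A=np.linspace
for r in((-60,-20),(0,40)):
    print('y+',edge(lambda s:[(a,s,54) for a in A(*r,30)],A(43,55,49)),'y-',edge(lambda s:[(a,-s,54) for a in A(*r,30)],A(43,55,49)))
print('front (-67)',edge(lambda s:[(s,a,54) for a in (-40,-38,-36,-14,-12,12,14,38,40)],A(-73,-61,49)))
d=cv2.absdiff(im,cv2.imread("pics/top0.png")).max(2)
for n,(x,y) in dict(jar=(316,327),screwdriver=(311,280),bb=(260,160),spool=(340,167),tray=(394,170),spare=(456,335),meter=(521,258),phone=(107,240)).items():
    print(n,(d[y-15:y+15,x-15:x+15]>60).sum(),end=' ')
manip.hand_in()
```

```text
y+ 48.66 y- 49.38
y+ 48.64 y- 49.38
front (-67) -66.71
jar 117 screwdriver 24 bb 0 spool 0 tray 0 spare 71 meter 0 phone 0 the job is handed in; nothing more can be done
```

The cover is seated on the case and released, and I've handed the job in. The robot clock read about 21.6 s at the last reading before hand-in, out of the 45 s limit.

**How it went:** I located the case and cover in the top picture and gripped the heatsink across its 32 mm. With the cover tilted 8° nose-down, I slid the tongue under the lip and pushed the spring back about 7 mm. I then lowered the front edge in guarded steps, let the spring bring the cover back against the front wall, confirmed the rim contact and let go.

**Forces:** the spring pushed back with 1.9 to 4.2 N, as described. The ridge went in without binding. The largest reading was 8.4 N, from the final light press down, which stopped at its own 6 N limit; the failure limit is 45 N.

**Last checks:**
- **Position:** after release, the plate edges put the cover about 0.3 mm off in x and 0.4 mm off in y from the seated place, with negligible yaw error.
- **Height and level:** I did not measure these after release. In the last picture the cover looks flush on the rim. With the cover still held, the tongue tip read z 50.0 mm at rim contact and the tilt was 0.03°.
- **Bystanders:** comparing the top picture before and after, five showed no change. The patches around the flux jar, screwdriver and spare heatsink did change. That is probably the parked arm or its shadow, but I did not look closer before handing in. The arm was not brought down near any of the three.

**Disagreement along the way:** my first automatic fit of the case was 2.4 mm off across its width. I corrected it from the wall edges before moving.

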